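Switch on the exposure lamp under its guard

ROBOT

A 6-joint arm with a two-finger parallel gripper is mounted at the origin on the work surface. World frame = base frame: x ahead of the robot, y to its left, z up, the work surface at z = 0. Lengths are in m, angles in rad, forces in N, time in s.
With the tool pointing down it reaches from about 0.25 to 0.775 m from the base axis. Payload 4 kg.
Tool frame: the origin (TCP) lies midway between the tips of the shut fingers; the grasp point (between the pads) lies 19 mm behind it; z points along the fingers, y is the direction in which the jaws open and shut (so a half turn about z gives the same grasp; the last joint's range is limited). The gripper opens to 94 mm and grips with 3 to 60 N. Pads are 16 mm wide; open, the fingers measure 119 mm over their backs; the gripper's body (75 mm by 177 mm) begins 78 mm behind the grasp point.
Start: joints at [1.239, 0.087, 1.371, -0, 1.684, -0.103], TCP at [0.125, 0.536, 0.206] pointing down, gripper open.
Joint ranges: [-3.1, 3.1], [-0.76, 2.03], [0.27, 2.55], [-1.08, 4.22], [0.17, 2.65], [-2.57, 2.57]. Speed limits (rad/s): [2.79, 2.79, 3.14, 3.14, 3.14, 3.14].

INTERFACE

Orientations are given as [roll, pitch, yaw] about the fixed x, y, z axes, in that order (R = Rz(yaw) Ry(pitch) Rx(roll)).
In Python, from bench import robot, cams gives the robot as it stands.
- The arm moves only by the tool step_arm, never from a script. Its argument "plan" is a list that holds one entry, the list of rows, each a list of 5 numbers: the shift along the world's x, y, z in mm, then the turn about the world's z in rad, then the opening in per cent of the stroke, from 0 (shut) to 100 (fully open). In form: [[[tx, ty, tz, turn, fingers], ...]]. A call has 1 to 8 rows; each row is the pose to reach, as a shift and turn from the pose commanded when the call began; what a row does not reach only later rows make up. A row lasts 1/12 s, in which the tool goes at most 41.7 mm and 7.16 degrees, less where a joint would pass 70% of its speed; a pose out of reach is approached as far as the arm can. A call with a gripper value outside its range is refused whole. The fingers move at their own pace and stop on an object; the grip force is fixed at half the most. Time passes only in rows, so rows that repeat a pose let the fingers close. It gives the time, the measured TCP pose, the force and the opening at its end, in the units of the state.
- robot.get_obs(): the state, without advancing time (a new reading comes with each control period).
- cams.snapshot(name): name is "side" or "top"; returns a dict with "frame" (420x560x3 uint8, red, green, blue), "camera_matrix" (3x3 intrinsics, pixels), "origin" and "attitude" of the camera in the world. Camera axes: x right, y down, z forward; pixel columns grow to the right and rows downward; lengths in m; the calibration is good to about 2 mm. A picture is of the moment at which its call begins. There is no depth.
- robot.close_job(): hands the job in, once; it reports no verdict.
The state is a dict: "time": time; "joint_positions": joint angles; "qvel": joint speeds; "joint_torque": joint torques, N m; "tool_pos": TCP position; "ee_rot": TCP orientation; "wrist_force": force on the tool from outside, world axes, zero at the start; "wrist_torque": the same for the moment, N m; "width": finger opening in m.
Only numpy, scipy, OpenCV 4.12 (cv2) and the standard library are available. Lean on these libraries where they do the work, as an engineer would, in place of code of your own. Each camera call takes 0.05 s, during which the arm holds its last target. There are 200 camera calls.

TASK

Switch on the UV exposure lamp: with a finger under its lip lift the hinged clear guard on the lamp's control box all the way back until it stays open, push the lever beneath over towards the hinge side with a fingertip, then tip the guard forward so that it drops fully shut over the lever. Work gently and pinch nothing; leave the vacuum pump's unguarded lever, the timer dial and everything lying or standing about as they are.

Things in the scene. Friction and masses are not known exactly. Their poses are not given: they have to be found in the camera images.
- lamp_box: grey steel control box of the UV exposure lamp, 170 x 200 x 70 mm, fixed to the bench; the one with the hinged clear guard. Origin: centre of its underside; x axis from its near side (facing the robot) to its far side, y to its left, z up; flat top panel at z = 70 mm. Also on the panel: timer dial (54 mm scale plate, 21 mm high, at x 45, y -60 mm) and a pilot lamp; leave them alone
- guard (a joint): angle of the clear hood (60 mm wide, flat top, cheeks, open front): 0 = shut, 1.75 = back on its stop. Its pin lies along the box's x axis at the right (box -y), its lip is at the left: it swings up and to the right. Under 1 N lifts it. It balances near 1.0 rad: beyond, it falls back and stays open; below, it falls shut. Shut, its top is 41 to 44 mm above the panel, 16 to 66 mm left of the pin
- guard_lip (a point): middle of the left edge of the guard's flared finger lip, 60 mm wide, which slopes up and to the left (14 mm out, 11 mm up) from the end of the top; moves with the guard. Shut: 54 mm above the panel, 80 mm left of the hinge pin, free space under it down to the panel. Open on its stop: 83 mm above the panel, 56 mm right of the pin
- guard_hinge (a point): middle of the guard's hinge pin (fixed on the box, 12 mm above the panel)
- lamp_lever (a joint): angle of the steel toggle lever under the guard: 0 = off, leaning 0.35 rad left (box +y); 0.7 = on, leaning 0.35 rad right (-y). Snap action: about 3 N at the tip starts it, past the middle (0.35) it snaps over by itself. Pivot 6 mm above the panel, 36 mm left of the hinge pin; bat 30 mm long, 7 to 12 mm thick; the guard shuts over it in either position
- lamp_lever_tip (a point): the tip of that lever, on its axis, 30 mm from the pivot; moves with it
- pump_box: control box of the vacuum pump, the same grey steel box, with an unguarded lever of the same kind and a round gauge (64 mm wide, 22 mm high); fixed; leave alone. Origin and axes as for the lamp box
- pump_lever_tip (a point): tip of the pump box's unguarded lever (34 mm above the panel); leave alone
- dial_pointer (a point): outer end of the white pointer on the lamp box's timer dial; turns with the dial; leave alone
- loupe: dark metal stencil loupe standing on the lamp box's panel, beside the guard: round, 34 mm across the foot, 34 mm tall; origin: centre of its underside; leave alone
- pencil: flat wooden carpenter's pencil, 110 x 12 x 8 mm, lying on the pump box's panel; origin: centre of its underside; leave alone
- tape_roll: roll of masking tape lying flat on the bench, 100 mm across, 24 mm high; origin: centre of its underside; leave alone
- ink_knife: ink spatula lying on the bench, long axis x; leave alone
- ink_tub: white lidded ink tub, 86 mm across, 85 mm tall; origin: centre of its underside; leave alone
- retarder_bottle: grey plastic bottle with black cap, 60 mm across, 160 mm tall; origin: centre of its underside; leave alone
- emulsion_jar: green glass jar with black lid, 72 mm across, 100 mm tall; origin: centre of its underside; leave alone
- squeegee: wooden squeegee with rubber blade lying on the bench, 240 x 100 x 24 mm, long axis x; origin: underside, near the middle; leave alone

How it is judged:
On the way, in this order (a step that is already met when the one before it is completed fails the run):
1. the guard is lifted right back and stands open (over 1.5 rad) while the lever is still off (value of joint guard above 1.5 rad and value of joint lamp_lever below 0.15 rad), for 0.2 s.
2. the lever is thrown over to on while the guard stands open (value of joint lamp_lever above 0.6 rad and value of joint guard above 1.2 rad), for 0.1 s.
3. the guard has dropped shut (value of joint guard below 0.05 rad), for 0.2 s.
At the end, for the whole second after the job is handed in: the lamp lever is on (over 0.6 of 0.7 rad), the guard is shut over it (under 0.05 rad), the pump lever and the timer dial are within 5 mm of where they were (lever tip, pointer end) and every loose thing within 20 mm (value of joint lamp_lever above 0.6 rad and value of joint guard below 0.05 rad and distance of each of pump_lever_tip, dial_pointer from where it was at the start of the episode below 0.005 m and distance of each of loupe, pencil, tape_roll, ink_knife, ink_tub, retarder_bottle, emulsion_jar, squeegee from where it was at the start of the episode below 0.02 m); the robot touches nothing.
It fails at once if the guard or the lamp lever is pinched or forced (over 30 N) (contact force between the fingers and guard above 30 N or contact force between the fingers and lamp_lever above 30 N).
It fails at once if the pump's lever is moved (distance of pump_lever_tip from where it was at the start of the episode above 0.01 m).
It fails at once if the timer dial is turned (distance of dial_pointer from where it was at the start of the episode above 0.008 m).
It fails at once if a bystander is lifted, carried or knocked (moved over 30 mm) (distance of any of loupe, pencil, tape_roll, ink_knife, ink_tub, retarder_bottle, emulsion_jar, squeegee from where it was at the start of the episode above 0.03 m).
It also fails if it takes over 51 s, if anything falls off the work surface, if the arm or the gripper's body presses on something with over 40 N, if the wrist force passes 120 N, or if a joint passes its speed limit or range.

## Working session

There is one attempt and no reset: what is moved stays moved. The work goes in short steps, Python scripts to look and compute and a tool call to move; the robot and the scene stay as the last step left them, time stands still between calls to the robot, and variables do not carry over. Pictures are saved under pics/ and viewed, about 8 in all and at most 12, crops included, and the job is handed in when it is done.

Besides the shell and the picture viewer there is one more tool, called after "Request:" as a command line: name --argument value ..., lists and objects as JSON in quotes. step_arm: Moves the arm, as the interface text tells. Its arguments: {"type":"object","properties":{"plan":{"type":"array"}},"required":["plan"]}

```bash
mkdir -p pics; cat > h.py <<'E'
import numpy as np, cv2
from bench import robot, cams
def snap(n,f):
    s=cams.snapshot(n); cv2.imwrite(f'pics/{f}.png',cv2.cvtColor(s['frame'],cv2.COLOR_RGB2BGR))
    np.savez(f'pics/{f}.npz',**{k:np.array(v) for k,v in s.items()}); return s
def ray(f,u,v):
    s=np.load(f'pics/{f}.npz'); d=np.linalg.solve(s['camera_matrix'],[u,v,1.])
    A=s['attitude']
    if A.shape!=(3,3):
        from scipy.spatial.transform import Rotation as R
        A=R.from_euler('xyz',A).as_matrix() if A.size==3 else R.from_quat(A).as_matrix()
    return s['origin'],A@d
def plane(f,u,v,z):
    o,d=ray(f,u,v); return o+d*(z-o[2])/d[2]
def proj(f,p):
    s=np.load(f'pics/{f}.npz'); A=s['attitude']
    if A.shape!=(3,3):
        from scipy.spatial.transform import Rotation as R
        A=R.from_euler('xyz',A).as_matrix()
    q=s['camera_matrix']@(A.T@(np.array(p)-s['origin'])); return q[:2]/q[2]
E
python3 - <<'E'
from h import *
np.set_printoptions(precision=4,suppress=True)
for n in('top','side'):
    s=snap(n,n+'0'); print(n,s['origin'],s['attitude'],s['camera_matrix'])
print(robot.get_obs())
E
```

```text
top [0.4544 0.0048 1.0194] [-3.0313  0.0229 -1.547 ] [[385.772    0.     285.0477]
 [  0.     385.772  210.1356]
 [  0.       0.       1.    ]]
side [ 0.1483 -0.7783  0.8335] [-2.2689 -0.0066 -0.4733] [[381.5511   0.     284.1941]
 [  0.     381.5511 210.7096]
 [  0.       0.       1.    ]]
{'time': 0.1, 'joint_positions': array([ 1.2389,  0.0879,  1.372 ,  0.    ,  1.6836, -0.1031]), 'qvel': array([-0.0008, -0.0013, -0.0032, -0.    , -0.0017, -0.0004]), 'joint_torque': array([  0.0023, -34.1256, -30.3301,   0.0721,   0.0305,  -0.0001]), 'tool_pos': array([0.1246, 0.5352, 0.2045]), 'ee_rot': array([-3.1397, -0.0002,  2.9128]), 'wrist_force': array([-0.6759, -0.4742,  0.0071]), 'wrist_torque': array([-0.0222, -0.0317,  0.0078]), 'width': 0.09368469123867113}
```

View pics/top0.png

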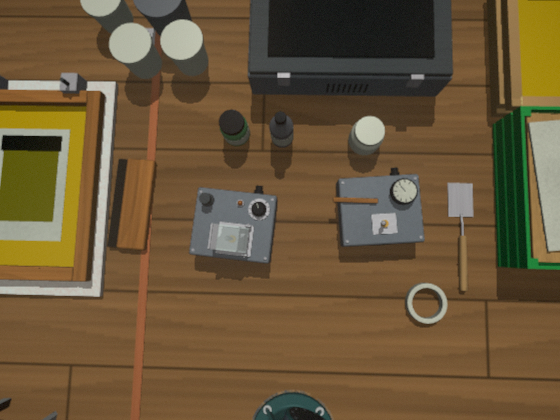

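View pics/side0.png

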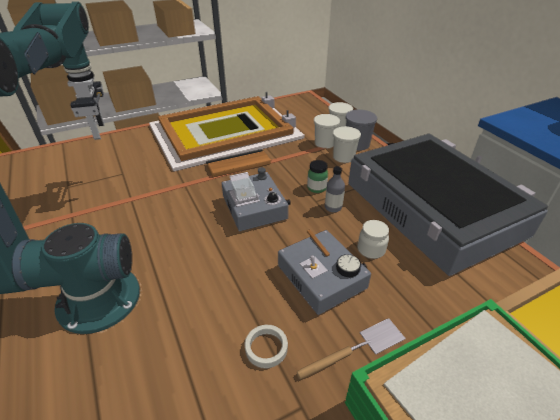

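The lamp box is at top (234,226), with the guard at about (231,238), the loupe at (206,200) and the dial at (259,209). The pump box is at (381,211). Next I'll zoom in.

```bash
python3 - <<'E'
from h import *
np.set_printoptions(precision=4,suppress=True)
a=cv2.imread('pics/top0.png')[180:270,185:285]; b=cv2.imread('pics/side0.png')[160:235,210:300]
a=cv2.resize(a,(560,504),interpolation=cv2.INTER_CUBIC); cv2.imwrite('pics/ca.png',a)
cv2.imwrite('pics/cb.png',cv2.resize(b,(720,600),interpolation=cv2.INTER_CUBIC))
E
```

```text
(no output)
```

View pics/ca.png

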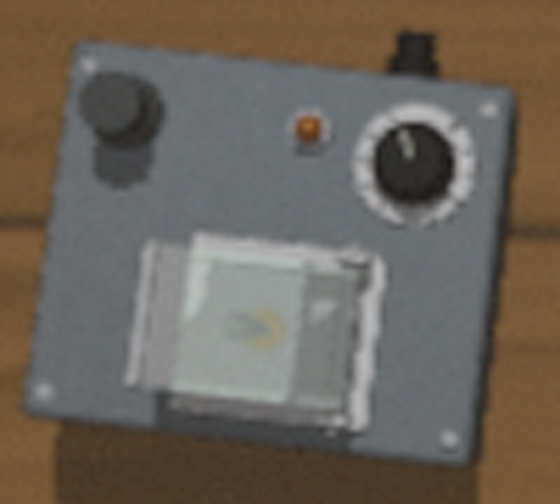

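View pics/cb.png

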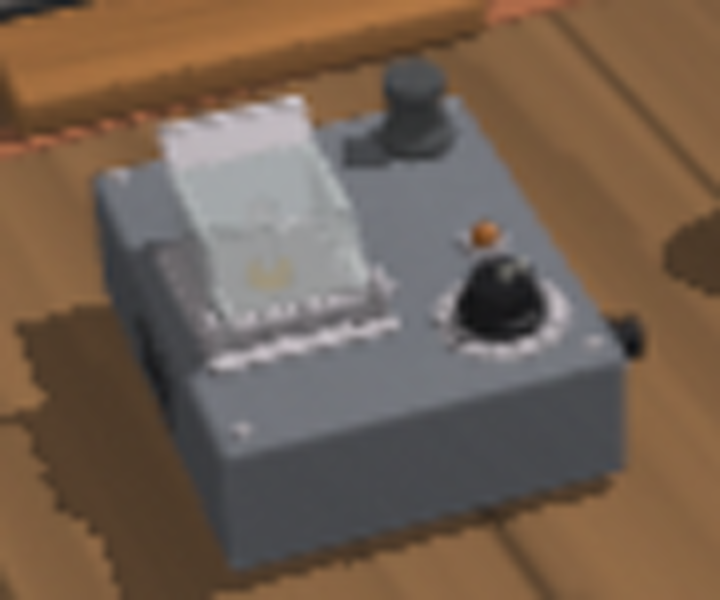

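The top crop shows the panel corners at (80,45), (515,90), (472,465) and (28,412). The lip edge runs from (150,240) to (130,388), and the lever's yellow nut is at about (265,328) with the bat leaning left. The loupe stands at the far left and the dial at the far right.

```bash
python3 - <<'E'
from h import *
np.set_printoptions(precision=4,suppress=True)
T=lambda x,y,z:plane('top0',185+(x+.5)/5.6-.5,180+(y+.5)/5.6-.5,z)
S=lambda x,y,z:plane('side0',210+(x+.5)/8-.5,160+(y+.5)/8-.5,z)
c=np.array([T(80,45,.07),T(515,90,.07),T(472,465,.07),T(28,412,.07)])
print(c, np.linalg.norm(np.roll(c,-1,0)-c,axis=1)); C=c.mean(0)
sd=np.array([S(97,175,.07),S(450,97,.07),S(625,355,.07),S(230,450,.07)]); print('side',sd,sd.mean(0))
ex=(c[0]+c[1]-c[2]-c[3]);yaw=np.arctan2(ex[1],ex[0]);ey=c[0]+c[3]-c[1]-c[2];print('C',C,yaw,np.arctan2(-ey[0],ey[1]))
exs=(sd[1]+sd[2]-sd[0]-sd[3]);print('yaw side',np.arctan2(exs[1],exs[0]))
yaw=(yaw+np.arctan2(-ey[0],ey[1]))/2
R=np.array([[np.cos(yaw),-np.sin(yaw)],[np.sin(yaw),np.cos(yaw)]])
C=(C+sd.mean(0))/2
print(C,yaw)
b=lambda p:R.T@(p[:2]-C[:2])
for n,p in dict(lipfar=T(150,240,.124),lipnear=T(130,388,.124),slip1=S(160,128,.124),slip2=S(300,97,.124),nut=T(265,328,.076),dial=T(414,165,.085),loupetop=T(110,108,.104),sloupe=S(415,75,.104),base_r=T(383,260,.07),base_r2=T(360,432,.07),topfar=T(193,235,.113),topnear=T(165,390,.113)).items(): print(n,p,b(p)*1000)
E
```

```text
[[0.6112 0.2463 0.07  ]
 [0.5948 0.051  0.07  ]
 [0.4293 0.0655 0.07  ]
 [0.4476 0.2614 0.07  ]] [0.196  0.1662 0.1968 0.1643]
side [[0.4475 0.2639 0.07  ]
 [0.6074 0.25   0.07  ]
 [0.5928 0.0541 0.07  ]
 [0.431  0.0707 0.07  ]] [0.5197 0.1597 0.07  ]
C [0.5207 0.1561 0.07  ] -0.08927421290501888 -0.08837460821703044
yaw side -0.0944049221446708
[0.5202 0.1579 0.07  ] -0.08882441056102466
lipfar [0.5205 0.1992 0.124 ] [-3.3816 41.221 ]
lipnear [0.4589 0.2048 0.124 ] [-65.2641  41.2934]
slip1 [0.4604 0.2096 0.124 ] [-64.1676  46.2503]
slip2 [0.5198 0.2048 0.124 ] [-4.5786 46.7429]
nut [0.4866 0.1574 0.076 ] [-33.4417  -3.4534]
dial [0.5587 0.0935 0.085 ] [ 44.0394 -60.68  ]
loupetop [0.5784 0.2234 0.104 ] [52.1923 70.4386]
sloupe [0.5806 0.226  0.104 ] [54.1657 73.2017]
base_r [0.5179 0.1073 0.07  ] [  2.2013 -50.5551]
base_r2 [0.4424 0.1149 0.07  ] [-73.7088 -49.6926]
topfar [0.5238 0.1835 0.113 ] [ 1.3339 25.8125]
topnear [0.4584 0.1925 0.113 ] [-64.6006  28.9784]
```

The lip is at about world (0.490, 0.204, 0.124), the pin at box y ≈ -38 and the box yaw ≈ -0.09. I'll go to the left of the lip with the fingers shut.

Request:
step_arm --plan '[[[180,-144,0,0.14,0],[180,-144,0,0.14,0],[180,-144,0,0.14,0],[180,-144,0,0.14,0],[180,-144,0,0.14,0],[368,-290,0,0.14,0],[368,-290,0,0.14,0],[368,-290,0,0.14,0]]]'

```text
time: 0.77
tool_pos: [0.3846, 0.3291, 0.2051]
ee_rot: [-3.141, -0.0, 3.053]
wrist_force: [1.4, 0.8, 1.0]
width: 0.0438
```

Request:
step_arm --plan '[[[65,-52,0,0,0],[130,-104,0,0,0],[130,-104,0,0,0],[130,-104,0,0,0],[130,-104,0,0,0],[130,-104,0,0,0]]]'

```text
time: 1.27
tool_pos: [0.5144, 0.225, 0.2041]
ee_rot: [-3.141, -0.002, 3.049]
wrist_force: [-1.1, 0.1, 0.0]
width: 0.0041
```

Request:
step_arm --plan '[[[-21,19,0,0,0],[-21,19,0,0,0],[-21,19,-35,0,0],[-21,19,-65,0,0],[-21,19,-94,0,0],[-21,19,-94,0,0],[-21,19,-94,0,0]]]'

```text
time: 1.85
tool_pos: [0.4904, 0.2461, 0.11]
ee_rot: [-3.14, -0.004, 3.055]
wrist_force: [-0.5, -0.1, 0.9]
width: 0.0003
```

```bash
python3 - <<'E'
from h import *
t=snap('top','t1')['frame'][170:275,180:290];s=snap('side','s1')['frame'][130:240,200:310]
a=np.hstack([cv2.resize(i,(400,400),interpolation=cv2.INTER_CUBIC) for i in (t,s)])
cv2.imwrite('pics/c1.png',a[:,:,::-1]); o=robot.get_obs(); print(o['tool_pos'],o['wrist_force'],o['width'])
E
```

```text
[0.4932282  0.24673742 0.11375092] [ 0.20128677 -0.56526963  0.5255647 ] 0.0006141421200463314
```

View pics/c1.png

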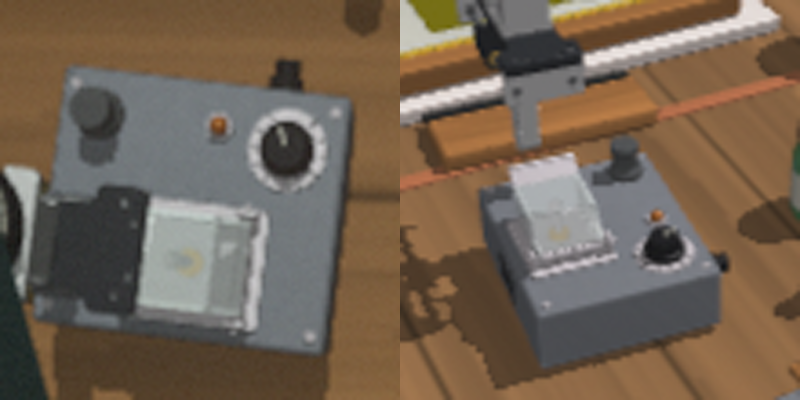

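The finger stands clear to the left of the lip and is centred on it. I'll lower it a little, then approach and follow the lip's arc.

Request:
step_arm --plan '[[[0,-5,-10,0,0],[-1,-13,-10,0,0],[-2,-21,-10,0,0],[-2,-27,-10,0,0],[-3,-31,-10,0,0],[-3,-35,-7,0,0],[-3,-35,-7,0,0]]]'

```text
time: 2.53
tool_pos: [0.4911, 0.2137, 0.1079]
ee_rot: [3.132, 0.005, 3.053]
wrist_force: [-1.4, 8.2, 4.9]
width: 0.0006
```

Request:
step_arm --plan '[[[0,-5,6,0,0],[-1,-10,13,0,0],[-1,-15,19,0,0],[-2,-20,24,0,0],[-2,-25,28,0,0],[-2,-25,28,0,0]]]'

```text
time: 3.03
tool_pos: [0.4878, 0.1843, 0.1332]
ee_rot: [-3.141, 0.001, 3.051]
wrist_force: [0.7, 0.5, -0.0]
width: 0.0002
```

```bash
python3 - <<'E'
from h import *
t=snap('top','t2')['frame'][170:275,180:290];s=snap('side','s2')['frame'][130:240,200:310]
a=np.hstack([cv2.resize(i,(400,400),interpolation=cv2.INTER_CUBIC) for i in (t,s)])
cv2.imwrite('pics/c2.png',a[:,:,::-1]); o=robot.get_obs(); print(o['tool_pos'],o['wrist_force'],o['width'])
E
```

```text
[0.48738219 0.1850388  0.13205511] [-0.55057377 -0.11467734  0.27418997] 0.0008087099989117432
```

View pics/c2.png

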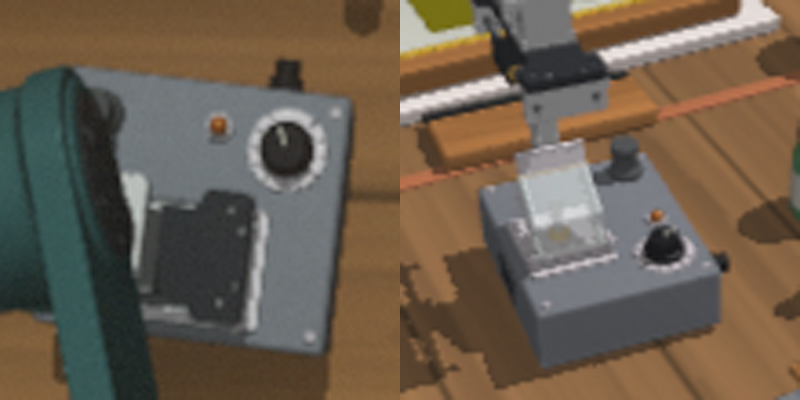

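The guard is part way up, riding on the finger. I'll continue along the arc past its balance point.

Request:
step_arm --plan '[[[-1,-8,5,0,0],[-1,-16,9,0,0],[-2,-24,12,0,0],[-3,-32,14,0,0],[-4,-40,15,0,0],[-4,-48,16,0,0],[-5,-56,16,0,0],[-5,-62,16,0,0]]]'

```text
time: 3.8
tool_pos: [0.4824, 0.1226, 0.1485]
ee_rot: [-3.141, -0.0, 3.052]
wrist_force: [0.2, -0.3, -0.2]
width: 0.0004
```

```bash
python3 - <<'E'
from h import *
t=snap('top','t3')['frame'][170:275,180:290];s=snap('side','s3')['frame'][130:240,200:310]
a=np.hstack([cv2.resize(i,(400,400),interpolation=cv2.INTER_CUBIC) for i in (t,s)])
cv2.imwrite('pics/c3.png',a[:,:,::-1]); o=robot.get_obs(); print(o['tool_pos'],o['wrist_force'],o['width'])
E
```

```text
[0.48249974 0.12270474 0.14839513] [-0.14601425 -0.55466343 -0.33393432] 0.00039659573631548544
```

View pics/c3.png

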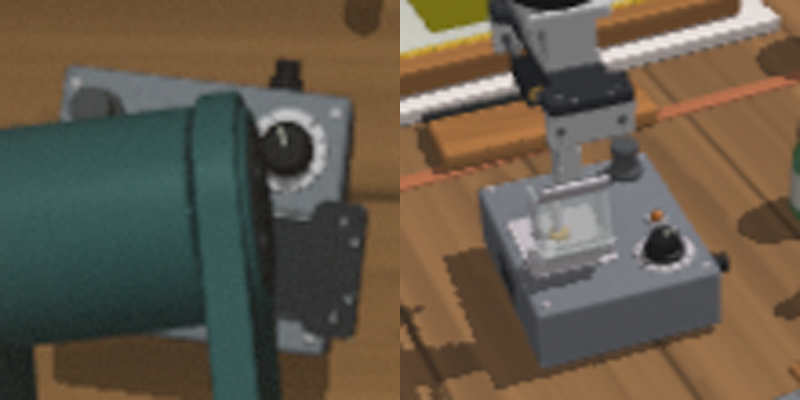

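The guard has gone past balance and the wrist force is near zero. I'll move back left of the lever, descend and look.

Request:
step_arm --plan '[[[2,25,4,0,0],[5,55,4,0,0],[7,89,4,0,0],[7,89,0,0,0],[7,89,-25,0,0],[7,89,-55,0,0],[7,89,-55,0,0],[7,89,-55,0,0]]]'

```text
time: 4.57
tool_pos: [0.4879, 0.2122, 0.0916]
ee_rot: [-3.14, -0.005, 3.053]
wrist_force: [0.6, 0.6, -0.1]
width: 0.0004
```

```bash
python3 - <<'E'
from h import *
t=snap('top','t4')['frame'][170:275,180:290];s=snap('side','s4')['frame'][150:230,210:290]
a=np.hstack([cv2.resize(i,(400,400),interpolation=cv2.INTER_CUBIC) for i in (t,s)])
cv2.imwrite('pics/c4.png',a[:,:,::-1]); o=robot.get_obs(); print(o['tool_pos'],o['wrist_force'],o['width'])
E
```

```text
[0.49033866 0.21277423 0.09493519] [ 0.73860815  0.69690333 -0.37251495] 0.0004372619910478847
```

View pics/c4.png

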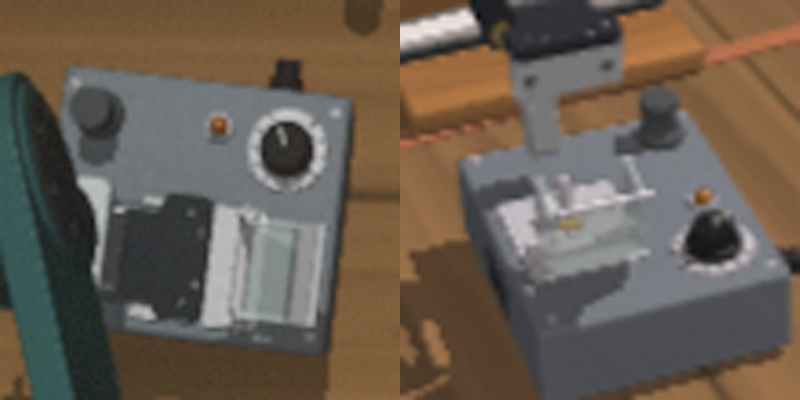

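The guard stands back on its stop, with the lever clear to the right of the finger. I'll push the lever towards the hinge.

Request:
step_arm --plan '[[[-1,-10,-4,0,0],[-2,-20,-4,0,0],[-2,-25,-4,0,0],[-3,-29,-4,0,0],[-3,-33,-4,0,0],[-3,-36,-4,0,0],[-4,-39,-4,0,0],[-4,-42,-4,0,0]]]'

```text
time: 5.33
tool_pos: [0.4854, 0.1698, 0.0897]
ee_rot: [-3.14, 0.0, 3.053]
wrist_force: [0.4, -0.4, -0.3]
width: 0.0003
```

Request:
step_arm --plan '[[[0,-2,0,0,0],[0,15,0,0,0],[0,35,0,0,0],[0,35,0,0,0]]]'

```text
time: 5.67
tool_pos: [0.4849, 0.2072, 0.0887]
ee_rot: [3.141, -0.002, 3.055]
wrist_force: [-0.9, -0.5, -1.2]
width: 0.0002
```

```bash
python3 - <<'E'
from h import *
t=snap('top','t5')['frame'][170:275,180:290];s=snap('side','s5')['frame'][150:230,210:290]
a=np.hstack([cv2.resize(i,(400,400),interpolation=cv2.INTER_CUBIC) for i in (t,s)])
cv2.imwrite('pics/c5.png',a[:,:,::-1]); o=robot.get_obs(); print(o['tool_pos'],o['wrist_force'],o['width'])
E
```

```text
[0.48502446 0.20524704 0.08873062] [0.25772481 0.97541356 0.32243512] 0.00029882763049073004
```

View pics/c5.png

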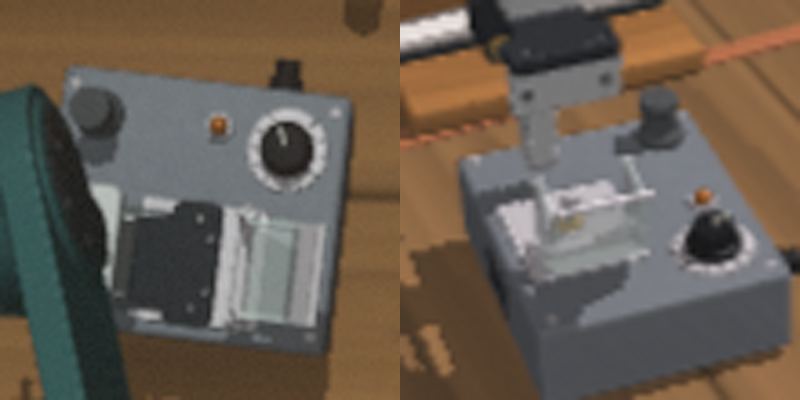

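The bright lever tip that was at side crop (562,185) is gone, so the lever looks thrown. I'll go up and over to the right of the guard and check it unobstructed there.

Request:
step_arm --plan '[[[0,5,40,0,0],[0,5,80,0,0],[0,5,108,0,0],[0,5,108,0,0],[-3,-35,108,0,0],[-6,-75,108,0,0],[-8,-115,108,0,0],[-10,-150,108,0,0]]]'

```text
time: 6.43
tool_pos: [0.4744, 0.0529, 0.1964]
ee_rot: [-3.14, -0.002, 3.052]
wrist_force: [1.2, 0.2, -0.6]
width: 0.0004
```

Request:
step_arm --plan '[[[0,-21,0,0,0],[0,-21,0,0,0],[0,-21,0,0,0]]]'

```text
time: 6.68
tool_pos: [0.4749, 0.0333, 0.1966]
ee_rot: [3.142, -0.002, 3.049]
wrist_force: [-0.7, 1.0, -0.2]
width: 0.0003
```

```bash
python3 - <<'E'
from h import *
t=snap('top','t6')['frame'][170:275,180:290];s=snap('side','s6')['frame'][130:230,210:310]
a=np.hstack([cv2.resize(i,(400,400),interpolation=cv2.INTER_CUBIC) for i in (t,s)])
cv2.imwrite('pics/c6.png',a[:,:,::-1]); o=robot.get_obs(); print(o['tool_pos'],o['wrist_force'],o['width'])
E
```

```text
[0.47519586 0.03501184 0.19689311] [-0.56600749  0.69635611 -0.32564888] 0.00016394543560464651
```

View pics/c6.png

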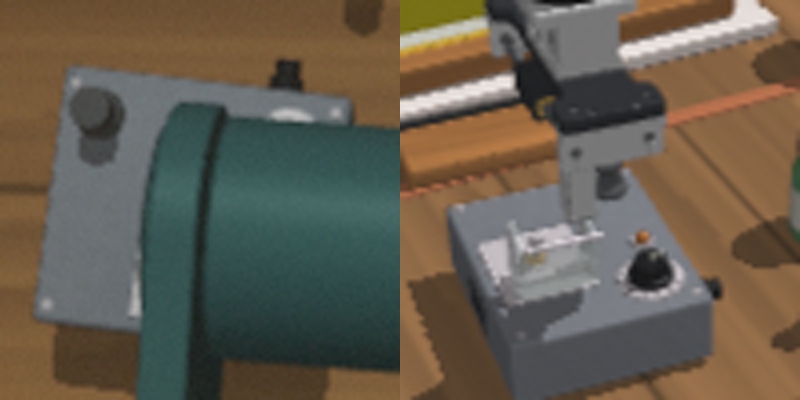

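```bash
python3 - <<'E'
from h import *
s=[cv2.resize(cv2.imread(f'pics/{f}.png')[165:215,220:270],(400,400),interpolation=cv2.INTER_CUBIC) for f in('s4','s6')]
bx=lambda x,y,z:[.5202+.996*x+.0888*y,.1579-.0888*x+.996*y,z]
for n,y in(('piv',-.002),('off',.008),('on',-.012)):
    u=(proj('s6',bx(-.034,y,.076 if n=='piv' else .104))-[220,165])*8; print(n,u)
cv2.imwrite('pics/c7.png',np.hstack(s))
E
```

```text
piv [190.69293639 229.2414411 ]
off [179.00373866 160.10573518]
on [193.9019863  187.66662986]
```

View pics/c7.png

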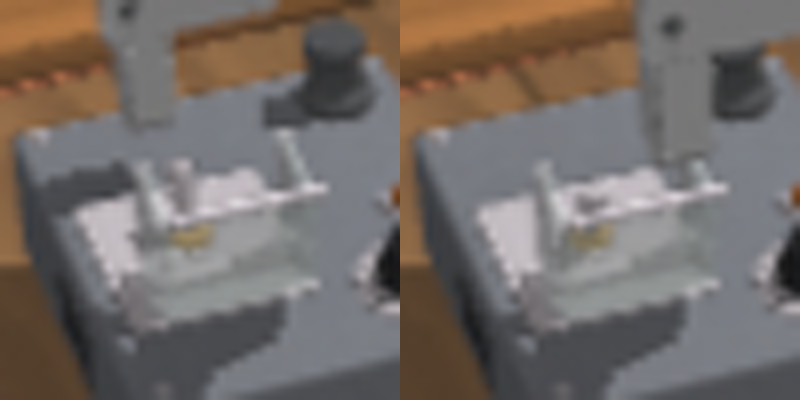

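The lever tip moved from crop (182,168) to about (592,200), which is 192 in the right-hand panel. That matches the projected "on" point (194,188). Now I'll lower behind the open guard and tip it forward.

Request:
step_arm --plan '[[[0,0,-30,0,0],[0,0,-57,0,0],[0,0,-57,0,0],[1,10,-57,0,0],[2,18,-57,0,0],[3,26,-55,0,0],[3,32,-52,0,0],[3,38,-49,0,0]]]'

```text
time: 7.45
tool_pos: [0.4794, 0.074, 0.1503]
ee_rot: [3.141, 0.003, 3.054]
wrist_force: [-0.2, 1.0, -0.1]
width: -0.0
```

Request:
step_arm --plan '[[[1,7,3,0,0],[1,14,6,0,0],[2,21,8,0,0],[3,28,10,0,0],[3,35,11,0,0],[4,42,11,0,0],[4,48,11,0,0],[4,54,11,0,0]]]'

```text
time: 8.12
tool_pos: [0.4825, 0.1274, 0.1593]
ee_rot: [-3.142, -0.0, 3.053]
wrist_force: [-0.3, 0.3, -0.3]
width: 0.0002
```

Request:
step_arm --plan '[[[0,5,0,0,0],[0,5,0,0,0],[0,5,0,0,0],[0,5,0,0,0]]]'

```text
time: 8.45
tool_pos: [0.4825, 0.1316, 0.1594]
ee_rot: [-3.141, -0.0, 3.053]
wrist_force: [-1.0, -0.3, 0.0]
width: 0.0006
```

Retreating upward and away to the left so both cameras have a clear view.

Request:
step_arm --plan '[[[0,0,40,0,0],[0,0,75,0,0],[0,0,75,0,0],[-100,80,75,0,0],[-100,80,75,0,0],[-100,80,75,0,0],[-100,80,75,0,0],[-200,200,75,0,0]]]'

```text
time: 9.12
tool_pos: [0.3578, 0.2414, 0.2347]
ee_rot: [-3.14, 0.004, 3.047]
wrist_force: [1.0, 0.3, 0.4]
width: 0.0007
```

Request:
step_arm --plan '[[[-150,220,0,0,0],[-150,220,0,0,0],[-150,220,0,0,0],[-150,220,0,0,0],[-150,220,0,0,0],[-150,220,0,0,0],[-150,220,0,0,0],[-150,220,0,0,0]]]'

```text
time: 9.78
tool_pos: [0.2042, 0.466, 0.2338]
ee_rot: [3.142, -0.001, 3.057]
wrist_force: [-0.1, -1.7, -0.5]
width: 0.0005
```

```bash
python3 - <<'E'
from h import *
t=snap('top','t8')['frame'];s=snap('side','s8')['frame']
for n,f in(('top0',t),('side0',s)):
    d=np.abs(cv2.imread(f'pics/{n}.png')[:,:,::-1].astype(int)-f).max(2)>45
    nn,_,st,_=cv2.connectedComponentsWithStats(cv2.morphologyEx(d.astype(np.uint8),cv2.MORPH_CLOSE,np.ones((5,5))))
    print(n,[list(x) for x in st[1:] if x[4]>6])
a=np.hstack([cv2.resize(i,(400,400),interpolation=cv2.INTER_CUBIC) for i in (t[180:270,190:280],s[160:230,215:285])])
cv2.imwrite('pics/c8.png',a[:,:,::-1]); o=robot.get_obs(); print(o['time'],o['tool_pos'],o['wrist_force'])
E
```

```text
top0 [[np.int32(0), np.int32(370), np.int32(73), np.int32(50), np.int32(3046)], [np.int32(75), np.int32(416), np.int32(3), np.int32(4), np.int32(8)]]
side0 [[np.int32(56), np.int32(0), np.int32(75), np.int32(129), np.int32(4949)], [np.int32(14), np.int32(3), np.int32(34), np.int32(27), np.int32(375)], [np.int32(59), np.int32(22), np.int32(5), np.int32(3), np.int32(10)], [np.int32(27), np.int32(68), np.int32(26), np.int32(10), np.int32(87)], [np.int32(18), np.int32(77), np.int32(5), np.int32(5), np.int32(17)], [np.int32(0), np.int32(86), np.int32(15), np.int32(19), np.int32(88)], [np.int32(93), np.int32(134), np.int32(7), np.int32(5), np.int32(29)], [np.int32(0), np.int32(170), np.int32(101), np.int32(70), np.int32(2154)], [np.int32(100), np.int32(234), np.int32(30), np.int32(9), np.int32(114)], [np.int32(115), np.int32(256), np.int32(2), np.int32(7), np.int32(14)], [np.int32(0), np.int32(282), np.int32(60), np.int32(17), np.int32(677)], [np.int32(68), np.int32(323), np.int32(9), np.int32(5), np.int32(32)], [np.int32(0), np.int32(330), np.int32(16), np.int32(8), np.int32(86)], [np.int32(56), np.int32(330), np.int32(9), np.int32(2), np.int32(12)]]
9.8833 [0.20632613 0.46363105 0.23416593] [ 0.2759247  -0.45392963 -0.57554688]
```

View pics/c8.png

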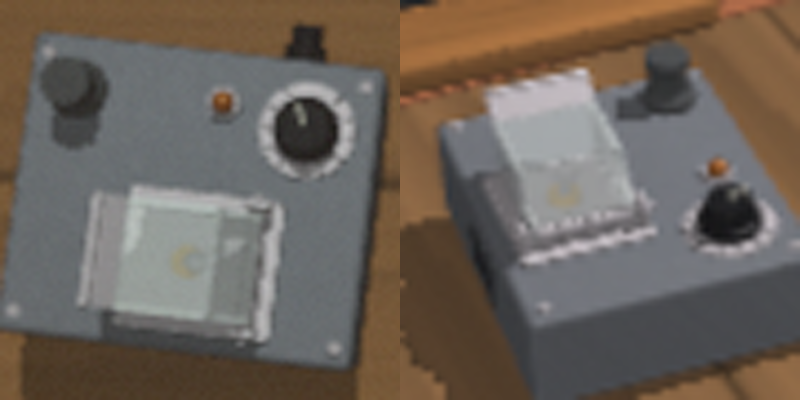

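The guard is shut exactly as at the start, and the lever under it (185,262) now leans right. Only the arm differs in the image comparison, so I'm handing in.

```bash
python3 -c "
from bench import robot
print(robot.close_job())"
```

```text
the job is handed in; nothing more can be done
None
```

The lamp lever is on and the guard is shut over it. I lifted the guard by its lip until it stood back on its stop, pushed the lever towards the hinge with the shut fingertips, then tipped the guard forward so it dropped shut. The arm then moved clear and I handed the job in at about 10 s on the robot's clock; close_job gave no verdict.

- **Lever:** the side view taken before shutting the guard put the tip within about 12 enlarged pixels (1.5 camera pixels) of the projected "on" position. In the final top view it leans right under the guard.
- **Guard:** its final position shows no visible change from the first images.
- **Everything else:** comparing first and last images from both cameras showed changes only where the arm stood or cast its shadow. The dial, pump lever and loose things showed none.
- **Force:** the highest wrist force I read was about 10 N, when first touching the lip. Force is only reported at the end of each move, so I could not see peaks in between.

No check failed or disagreed.

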